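# Load the test disc and hold the coupling flap upright

### The job

Set up the flap stand for a discharge test: first lay the round solid disc fully home in the round recess of the stand and let go of it. Then take hold of the steel flap (the bar along its free edge is its handle), swing it gently up to upright, where it just balances and would fall either way, and finish while still holding the flap there; do not let go. Do not let the flap drop or go over onto the recess side, and leave everything else on the table where it is.

Things in the scene. Friction and masses are not known exactly. Their poses are not given: they have to be found in the camera images.
- stand: Fixed flap stand: grey base plate 150 x 275 x 12 mm on the table; origin on the table top under the middle of the hinge. Own x runs along the hinge, +y is the recess side, -y the side where the flap lies at the start. Base from y = -125 to +150. A rubber rail (110 mm along x, at y = -80, top 60 above the table) carries the lying flap. Stop posts 12 mm square, 52 high, at x = +-55, y = +135.
- well (a point): Centre of the floor of the round recess, 17 mm above the table, at (0, 80) mm in the stand's frame; same axes as the stand. The recess is 53 mm in diameter and 7 mm deep, in a white block 90 x 90 mm whose top is 24 mm above the table.
- hinge (a point): Middle of the hinge axis, 50 mm above the table; the axis runs along the stand's x. Same axes as the stand. Two hinge cheeks (8 x 26 mm, 62 mm high) stand at x = +-71 mm beside it.
- flap (a joint): Angle of the steel flap, rad: 0 = resting on the rail, sloping 0.25 rad up from level towards the stand's -y; 1.321 = upright, its balance point (centre of mass over the hinge), 2.79 = fallen over to the recess side. Hinge almost free, no spring or detent. About 0.34 kg (varies). A 6 mm plate, 126 wide, reaches 95 mm from the hinge; two arms 10 mm wide at x = +-58 go on to the bar.
- bar (a point): Middle of the round black bar at the flap's free edge: 12 mm diameter, 126 long, parallel to the hinge, 150 mm from it. 106 mm is free between the arms and 49 mm open to the plate's edge: it can be pinched from above in the middle at any flap angle and turns in the fingers. Centre 87 mm above the table at rest; 200 mm, right over the hinge, when upright.
- disc: The task's blank: plain solid aluminium disc, 50 mm in diameter, 16 mm thick, 0.06 to 0.12 kg, lying flat on the table; origin at the centre of its underside. Seated, it stands 9 mm proud of the white block.
- disc_center (a point): Centre of the solid disc, 8 mm above its underside.
- square: Bystander: square aluminium blank 44 x 44 x 16 mm; origin at the centre of its underside. It, the disc and the washer lie in changing places.
- washer: Bystander: aluminium ring blank, 50 mm outside, 24 mm bore, 16 mm thick; origin at the centre of its underside.
- jar: Bystander: closed jar, 60 mm in diameter, 90 mm high; origin at the centre of its underside.
- tape: Bystander: tape roll lying flat, 96 mm in diameter, 24 mm high; origin at the centre of its underside.
- driver: Bystander: screwdriver lying beyond the stand.
- ferrite: Bystander: dark tube standing on end, 32 mm in diameter, 50 mm high, right of the stand; origin at the centre of its underside.
- meter: Bystander: black hand meter lying flat, 80 x 150 x 35 mm; origin at the centre of its underside.
Not all that is in view belongs to the job. What is shaped like the disc but blue, brown or purple is not meant.

How it is judged:
By the outcome, as a careful person would: the job done as asked, in the order asked, and still so for the second after the job is handed in, while the arm keeps its last pose, push and grip.
It also fails if it takes over 64 s, if anything falls off the work surface, if the arm or the gripper's body presses on something with over 40 N, if the wrist force passes 120 N, or if a joint passes its speed limit or range.

### The arm

A 6-joint arm with a two-finger parallel gripper is mounted at the origin on the work surface. World frame = base frame: x ahead of the robot, y to its left, z up, the work surface at z = 0. Lengths are in m, angles in rad, forces in N, time in s.
With the tool pointing down it reaches from about 0.4 to 0.825 m from the base axis. Payload 7 kg.
Tool frame: the origin (TCP) lies midway between the tips of the shut fingers; the grasp point (between the pads) lies env.hold_point_z behind it (env.hold_point_z is the distance from the TCP to the grasp point, in m); z points along the fingers, y is the line along which they close (so a half turn about z gives the same grasp; the last joint's range is limited). The gripper opens to 88 mm and grips with 3 to 60 N. Pads are 19 mm wide; open, the fingers measure 130 mm over their backs; the gripper's body (78 mm by 193 mm) begins 47 mm behind the grasp point.
Start: joints at [-1.013, 0.359, 0.012, 0, -1.224, -0.288], TCP at [0.18, -0.651, 0.227] pointing down, gripper open.
Joint ranges: [-3.07, 3.07], [-1.43, 2.12], [-1.02, 1.25], [-3.03, 1.67], [-3.05, -0], [-3.03, 3.03]. Speed limits (rad/s): [2.39, 2.39, 3.01, 3.14, 3.14, 3.14].

### API

Orientations are given as a unit quaternion [w, x, y, z].
In Python, from bench import env gives the robot as it stands.
- The arm moves only by the tool send_rows, never from a script. Its argument "moves" is a list of rows, each a list of 3 entries, a list of its own where there are three numbers: the closure, from 0 (fully open) to 1 (shut), then the shift along the tool's x, y, z as a fraction of full scale, then the turn, a rotation vector about the tool's x, y, z as a fraction of full scale. In form: [[jaw, [dx, dy, dz], [rx, ry, rz]], ...]. A call has 1 to 12 rows; each row shifts and turns the commanded pose from where the row before left it, along the tool's axes as they then stand; what a row does not reach is not made up. Full scale, the value 1, is 0.03 m for a shift and 60 degrees for a turn. A row lasts 1/12 s, in which the tool goes at most 41.7 mm and 7.16 degrees, less where a joint would pass 70% of its speed; a pose out of reach is approached as far as the arm can. A call with a number of a shift or a turn outside -1 to 1 is refused whole. A call with a gripper value outside its range is refused whole. The fingers move at their own pace and stop on an object; "newtons" is the grip in N (left out, the last holds). Time passes only in rows, so rows that do not move let the fingers close. It gives the time, the measured TCP pose, the force, the opening and the grip force at its end, in the units of the state.
- env.sense(): the state, without advancing time (a new reading comes with each control period).
- env.get_image(name): name is "scene" or "side" or "wrist"; returns a dict with "img" (384x512x3 uint8, red, green, blue), "vertical_fov" (degrees; the focal length in pixels is half the picture's height over the tangent of half this angle, whatever the lens; pixels are square), "cx", "cy" (the principal point, pixels), "origin" and "attitude" of the camera in the world; the wrist camera has in their place "tool_from_camera" (4x4, takes a point from camera to tool coordinates, whose origin is the TCP and whose axes are the flange's). Camera axes: x right, y up, looking along -z (the intrinsics and any distortion apply to the point x, -y, -z); pixel columns grow to the right and rows downward; lengths in m; the calibration is good to about 2 mm. A picture is of the moment at which its call begins: read the wrist's pose just before it. There is no depth.
- env.sign_off(): hands the job in; it is judged then, once.
The state is a dict: "t": time; "joint_pos": joint angles; "qd": joint speeds; "effort": joint torques, N m; "tcp_pos": TCP position; "eef_rot": TCP orientation; "force": force on the tool from outside, world axes, zero at the start; "torque": the same for the moment, N m; "width": opening from 0.0 (shut) to 1.0 (fully open); "finger_force": force on a finger pad.
Only numpy, scipy, OpenCV 4.12 (cv2) and the standard library are available. Lean on these libraries where they do the work, as an engineer would, in place of code of your own. Each camera call takes 0.05 s, during which the arm holds its last target. There are 200 camera calls.

## Working session

There is one attempt and no reset: what is moved stays moved. The work goes in short steps, Python scripts to look and compute and a tool call to move; the robot and the scene stay as the last step left them, time stands still between calls to the robot, and variables do not carry over. Pictures are saved under pics/ and viewed, at most 13 in all, crops included, and the job is handed in when it is done.

Besides the shell and the picture viewer there is one more tool, called by a JSON object that holds its "fn" and its "kwargs", one argument or row to a line. send_rows: Moves the arm, as the interface text tells. Its arguments: {"type":"object","properties":{"moves":{"type":"array","items":{"type":"array"}},"newtons":{"type":"number"}},"required":["moves"]}

```bash
ls; mkdir -p pics
python3 - <<'E'
from bench import env
import cv2
print(env.hold_point_z, env.sense())
for n in ("scene","side"):
    d=env.get_image(n); cv2.imwrite(f"pics/{n}0.png",d["img"][:,:,::-1]); print(n,{k:v for k,v in d.items() if k!="img"})
d=env.get_image("wrist");print(d.keys(),d["tool_from_camera"],d["vertical_fov"],d["cx"],d["cy"])
E
```

```text
pics
0.0188 {'t': 0.0, 'joint_pos': array([-1.01290264e+00,  3.59384381e-01,  1.10397085e-02, -3.55613765e-04,
       -1.22410926e+00, -2.88115785e-01]), 'qd': array([-5.44605078e-04,  3.77273969e-04,  1.56504250e-03, -7.66221885e-04,
        2.67351322e-03, -3.07160081e-05]), 'effort': array([-2.72672478e-04, -5.82712984e+01,  2.93045300e+01,  6.99709922e+00,
        6.59348574e-03, -1.61590774e-04]), 'tcp_pos': array([ 0.17974607, -0.65010354,  0.225615  ]), 'eef_rot': array([-1.87783125e-04, -1.34420218e-01,  9.90924059e-01,  8.24379800e-04]), 'force': array([ 0.7524722 ,  0.11280456, -0.5939587 ]), 'torque': array([-0.01435485, -0.02954054, -0.01928358]), 'finger_force': 0.0, 'width': 1.0014064346657092}
scene {'vertical_fov': 48.69657963119613, 'cx': 258.19813495333733, 'cy': 199.10091100799534, 'origin': array([1.05004153, 0.82614281, 0.81243624]), 'attitude': array([0.2253432 , 0.12106392, 0.43188724, 0.86489154])}
side {'vertical_fov': 45.22113415377856, 'cx': 254.65119919704262, 'cy': 181.91175737368218, 'origin': array([0.23591153, 0.9717052 , 0.99927873]), 'attitude': array([-0.13581517, -0.05863439,  0.39875374,  0.9050479 ])}
dict_keys(['img', 'vertical_fov', 'cx', 'cy', 'tool_from_camera']) [[ 1.33130528e-04  9.52749123e-01  3.03758278e-01  8.32663206e-02]
 [ 9.99999983e-01 -1.65459021e-04  8.06905151e-05  4.20584443e-05]
 [ 1.27137365e-04  3.03758262e-01 -9.52749129e-01 -1.58767228e-01]
 [ 0.00000000e+00  0.00000000e+00  0.00000000e+00  1.00000000e+00]] 63.01082338620457 259.0169234759937 187.67065478613065
```

View pics/scene0.png

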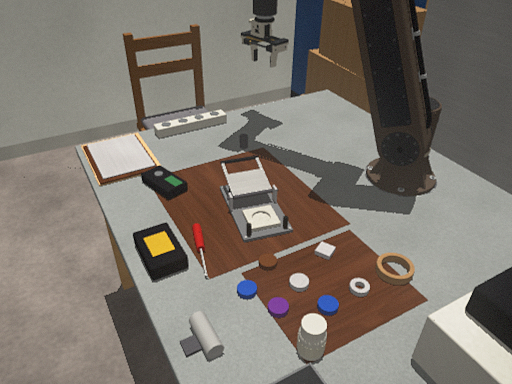

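View pics/side0.png

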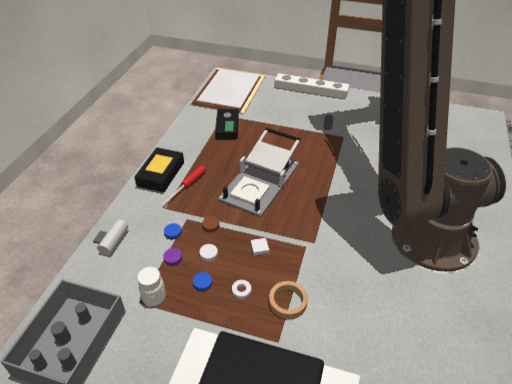

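Scene view: the stand is at (258,195) with its recess at (262,218). The round pieces are the pale disc (299,282), the ring (360,287), blue (247,289) and (328,305), purple (278,307) and brown (268,262). The square is at (325,250). In the side view, the disc is at (208,252), the ring (242,289) and the square (260,247). The pale solid disc without a bore fits the description; I'll confirm it with an enlarged crop.

```bash
cat > h.py <<'E'
import numpy as np, cv2
from bench import env
from scipy.spatial.transform import Rotation as R
def rot(q): return R.from_quat([q[1],q[2],q[3],q[0]])
def cam(n):
    s=env.sense(); d=env.get_image(n)
    if n=="wrist":
        T=d["tool_from_camera"]; Rt=rot(s["eef_rot"]).as_matrix()
        d["o"]=s["tcp_pos"]+Rt@T[:3,3]; d["M"]=Rt@T[:3,:3]
    else: d["o"]=d["origin"]; d["M"]=rot(d["attitude"]).as_matrix()
    d["f"]=192/np.tan(np.radians(d["vertical_fov"]/2)); return d
def ray(d,u,v):
    r=d["M"]@np.array([(u-d["cx"])/d["f"],-(v-d["cy"])/d["f"],-1]); return d["o"],r/np.linalg.norm(r)
def onz(d,u,v,z):
    o,r=ray(d,u,v); return o+r*(z-o[2])/r[2]
def proj(d,p):
    c=d["M"].T@(np.asarray(p)-d["o"]); return np.array([d["cx"]-d["f"]*c[0]/c[2],d["cy"]+d["f"]*c[1]/c[2]])
def tri(a,b):
    A=np.zeros((3,3));y=np.zeros(3)
    for o,r in (a,b):
        P=np.eye(3)-np.outer(r,r);A+=P;y+=P@o
    return np.linalg.solve(A,y)
E
python3 - <<'E'
from h import *
a,b=cam("scene"),cam("side")
for n,p,q in (("disc",(299,282),(208,252)),("washer",(360,287),(242,289)),("well",(262,218),(251,188))):
    print(n,onz(a,*p,.016),onz(b,*q,.016),tri(ray(a,*p),ray(b,*q)))
def crop(d,x,y,w,h,k): return cv2.resize(d["img"][y:y+h,x:x+w,::-1],None,fx=k,fy=k,interpolation=cv2.INTER_CUBIC)
t=np.hstack([crop(a,210,145,100,100,4),crop(b,210,120,100,100,4)])
u=np.hstack([crop(a,280,240,100,50,4),crop(b,180,235,100,50,4)])
cv2.imwrite("pics/crop1.png",np.vstack([t,u]))
E
```

```text
disc [0.59311908 0.25242761 0.016     ] [0.58670679 0.24978793 0.016     ] [0.58888215 0.24623142 0.00928884]
washer [0.47012345 0.33890987 0.016     ] [0.46176534 0.33521479 0.016     ] [0.46348013 0.33195174 0.00785641]
well [ 0.54800856 -0.00987203  0.016     ] [ 0.55089364 -0.02613769  0.016     ] [ 0.54813693 -0.01388461  0.0200606 ]
```

View pics/crop1.png

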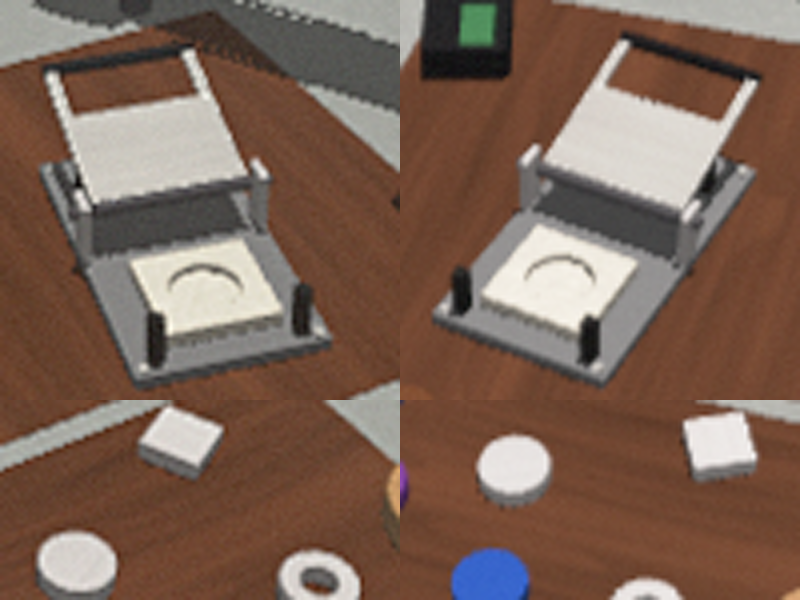

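The crop shows the disc (crop (77,565) scene, (114,465) side) as solid and pale, with the washer and square clearly different. The white block's corners are visible in both views. Next is a rough stand pose, then a wrist view.

Run:
```python
from h import *
a,b=cam("scene"),cam("side")
S=np.array([(130,263),(254,237),(282,318),(160,338)])/4+[210,145]-.4
D=np.array([(82,302),(136,226),(237,263),(184,330)])/4+[210,120]-.4
for d,P in ((a,S),(b,D)):
    W=np.array([onz(d,*p,.024) for p in P]); print(W.round(4), W.mean(0).round(4),[np.linalg.norm(W[i]-W[i-1]).round(4) for i in range(4)])
for p,q in (((48,72),(225,38)),((192,50),(358,76))):
    print("bar",tri(ray(a,*(np.array(p)/4+[210,145])),ray(b,*(np.array(q)/4+[210,120]))))
s=env.sense(); print(rot(s["eef_rot"]).as_matrix().round(3))
def white(d,x0,y0,x1,y1):
    m=np.zeros(d["img"].shape[:2],np.uint8); c=d["img"][y0:y1,x0:x1]; 
    hsv=cv2.cvtColor(c,cv2.COLOR_RGB2HSV); m[y0:y1,x0:x1]=(hsv[...,2]>150)&(hsv[...,1]<60); return m
for d,bx in ((a,(284,268,314,296)),(b,(194,238,222,266))):
    cs,_=cv2.findContours(white(d,*bx),0,1); c=max(cs,key=cv2.contourArea); e=cv2.fitEllipse(c); print(e,onz(d,*e[0],.016))
```

```text
[[ 0.5874 -0.0614  0.024 ]
 [ 0.4889 -0.0445  0.024 ]
 [ 0.5211  0.0476  0.024 ]
 [ 0.6089  0.0247  0.024 ]] [ 0.5515 -0.0084  0.024 ] [np.float64(0.0888), np.float64(0.0999), np.float64(0.0975), np.float64(0.0907)]
[[ 0.5996  0.0308  0.024 ]
 [ 0.5873 -0.0638  0.024 ]
 [ 0.4989 -0.0459  0.024 ]
 [ 0.5168  0.0367  0.024 ]] [ 0.5506 -0.0105  0.024 ] [np.float64(0.083), np.float64(0.0953), np.float64(0.0902), np.float64(0.0845)]
bar [ 0.56476455 -0.24231976  0.0858441 ]
bar [ 0.44563528 -0.21810465  0.08766262]
[[-0.964 -0.266 -0.   ]
 [-0.266  0.964  0.   ]
 [ 0.     0.    -1.   ]]
((298.93206787109375, 279.9502258300781), (14.214178085327148, 18.791547775268555), 99.15300750732422) [0.58944052 0.24667953 0.016     ]
((208.11685180664062, 250.81356811523438), (14.081341743469238, 17.834009170532227), 84.26197052001953) [0.58789269 0.24587198 0.016     ]
```

Run:
```python
from h import *
b,a=cam("side"),cam("scene")
for n,p,z in (("blue1",(173,231),.016),("purple",(172,257),.016),("brown",(211,225),.016),("blue2",(202,281),.016),("washer",(242,289),.016),("square",(260,246),.016),("jartop",(149,274),.09)):
    w=onz(b,*p,z); d=w-[.5887,.2463,z]; print(n,w.round(3),"rel",d.round(3),"dist",np.linalg.norm(d).round(3),"ang",np.degrees(np.arctan2(d[1],d[0])).round())
```

```text
blue1 [0.709 0.208 0.016] rel [ 0.12  -0.038  0.   ] dist 0.126 ang -18.0
purple [0.673 0.294 0.016] rel [ 0.084  0.048 -0.   ] dist 0.097 ang 30.0
brown [0.614 0.155 0.016] rel [ 0.026 -0.091  0.   ] dist 0.094 ang -74.0
blue2 [0.567 0.342 0.016] rel [-0.022  0.096  0.   ] dist 0.098 ang 103.0
washer [0.462 0.335 0.016] rel [-0.127  0.089  0.   ] dist 0.155 ang 145.0
square [0.458 0.188 0.016] rel [-0.131 -0.058 -0.   ] dist 0.143 ang -156.0
jartop [0.671 0.408 0.09 ] rel [ 0.082  0.162 -0.   ] dist 0.182 ang 63.0
```

{"fn": "send_rows", "kwargs": {
  "moves": [
    [0,[0,0,0],[0,0,-0.1163]],
    [0,[0,0,0],[0,0,-0.1163]],
    [0,[0,0,0],[0,0,-0.1163]],
    [0,[0,0,0],[0,0,-0.1163]],
    [0,[0,0,0],[0,0,-0.1163]],
    [0,[0,0,0],[0,0,-0.1163]],
    [0,[0,0,0],[0,0,-0.1163]],
    [0,[0,0,0],[0,0,-0.1163]],
    [0,[0,0,0],[0,0,-0.1163]],
    [0,[-0.89,-0.2,0],[0,0,0]],
    [0,[-0.89,-0.2,0],[0,0,0]],
    [0,[-0.89,-0.2,0],[0,0,0]]
  ]
}}

```text
t: 1.45
tcp_pos: [0.2138, -0.575, 0.2261]
eef_rot: [0.0, -0.631, 0.776, 0.0]
force: [1.0, 0.0, 0.8]
width: 0.996
finger_force: 0.0
```

{"fn": "send_rows", "kwargs": {
  "moves": [
    [0,[-0.89,-0.2,0],[0,0,0]],
    [0,[-0.89,-0.2,0],[0,0,0]],
    [0,[-0.89,-0.2,0],[0,0,0]],
    [0,[-0.89,-0.2,0],[0,0,0]],
    [0,[-0.89,-0.2,0],[0,0,0]],
    [0,[-0.89,-0.2,0],[0,0,0]],
    [0,[-0.89,-0.2,0],[0,0,0]],
    [0,[-0.89,-0.2,0],[0,0,0]],
    [0,[-0.89,-0.2,0],[0,0,0]],
    [0,[-0.89,-0.2,0],[0,0,0]],
    [0,[-0.89,-0.2,0],[0,0,0]],
    [0,[-0.89,-0.2,0],[0,0,0]]
  ]
}}

```text
t: 2.45
tcp_pos: [0.3498, -0.2755, 0.2269]
eef_rot: [0.0, -0.631, 0.776, -0.0]
force: [-0.1, 0.4, -0.7]
width: 0.999
finger_force: 0.0
```

{"fn": "send_rows", "kwargs": {
  "moves": [
    [0,[-0.9,-0.46,0],[0,0,0]],
    [0,[-0.9,-0.46,0],[0,0,0]],
    [0,[-0.9,-0.46,0],[0,0,0]],
    [0,[-0.9,-0.46,0],[0,0,0]],
    [0,[-0.9,-0.46,0],[0,0,0]],
    [0,[-0.9,-0.46,0],[0,0,0]],
    [0,[-0.9,-0.46,0],[0,0,0]],
    [0,[-0.9,-0.46,0],[0,0,0]],
    [0,[-0.9,-0.46,0],[0,0,0]],
    [0,[-0.9,-0.46,0],[0,0,0]],
    [0,[0,0,0],[0,0,0]],
    [0,[0,0,0],[0,0,0]]
  ]
}}

```text
t: 3.45
tcp_pos: [0.5401, -0.0393, 0.2261]
eef_rot: [-0.0, -0.632, 0.775, 0.0]
force: [-0.8, -0.5, -1.3]
width: 1.003
finger_force: 0.0
```

Run:
```python
from h import *
d=cam("wrist"); print(env.sense()["tcp_pos"],d["o"]); np.savez("w1.npz",**{k:d[k] for k in("img","o","M","f","cx","cy")})
cv2.imwrite("pics/w1.png",cv2.resize(d["img"][:,:,::-1],(800,600),interpolation=cv2.INTER_CUBIC))
```

```text
[ 0.53941836 -0.04009008  0.22620882] [ 0.52275848 -0.12014468  0.38490344]
```

View pics/w1.png

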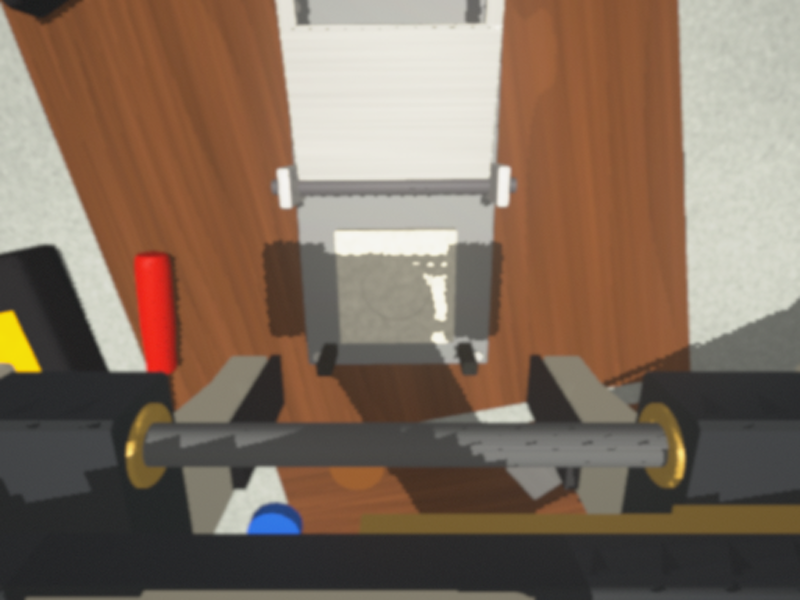

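The wrist view shows the stand squared up in frame, with the block corners at about (335,230), (457,230), (453,345) and (340,345), cheeks at (285,188) and (503,186), and the flap lying at the top.

Run:
```python
from h import *
d=dict(np.load("w1.npz")); k=1/1.5625
img=cv2.GaussianBlur(d["img"],(3,3),0).astype(int); sat=(img[...,0]-img[...,2])
print("rows sat at y=180:",sat[180,200:305:3]); print("col sat x=250:",sat[140:228:2,250])
m=np.zeros(sat.shape,np.uint8); m[143:224,195:310]=sat[143:224,195:310]>12
m=cv2.morphologyEx(m,cv2.MORPH_OPEN,np.ones((5,5)))
cs,_=cv2.findContours(m,0,1); c=max(cs,key=cv2.contourArea); print(cv2.contourArea(c),cv2.boundingRect(c))
W=np.array([onz(d,*p,.024)[:2] for p in c[:,0]],np.float32); r=cv2.minAreaRect(W); print(r)
e=np.array([(335,230),(457,230),(453,345),(340,345)])*k-.2
W=np.array([onz(d,*p,.024)[:2] for p in e]); print(W,W.mean(0))
ch=[onz(d,*(np.array(p)*k-.2),.062) for p in ((285,188),(503,186))]; print("cheeks",ch)
v=ch[1]-ch[0]; print(np.linalg.norm(v),np.degrees(np.arctan2(v[1],v[0])))
```

```text
rows sat at y=180: [ 5  4  5  4  5 10 18 19 19 20 20 19 20 20 20 20 20 20 20 21 21 20 20 20
 24 16 10 10 23 20 17  7  7  6  7]
col sat x=250: [ 9  8 10 18 17  9  9  7  6  7  8 19 23 21 21 21 20 21 21 20 20 19 19 19
 20 20 20 19 19 20 20 20 20 20 19 20 20 20 19 17  9  5  5  4]
4199.5 (215, 155, 77, 65)
((0.5527784824371338, -0.008092455565929413), (0.081200011074543, 0.09076032787561417), 79.29796600341797)
[[ 0.58694475 -0.06682914]
 [ 0.49815018 -0.04857092]
 [ 0.51705076  0.04224123]
 [ 0.60564961  0.02402949]] [ 0.55194882 -0.01228234]
cheeks [array([ 0.60522997, -0.10558673,  0.062     ]), array([ 0.46671329, -0.07839859,  0.062     ])]
0.14115971910762773 168.89511991620807
```

{"fn": "send_rows", "kwargs": {
  "moves": [
    [0,[-0.95,0.04,0],[0,0,0]],
    [0,[-0.95,0.04,0],[0,0,0]],
    [0,[-0.95,0.04,0],[0,0,0]],
    [0,[-0.95,0.04,0],[0,0,0]],
    [0,[-0.95,0.04,0],[0,0,0]],
    [0,[-0.95,0.04,0],[0,0,0]],
    [0,[-0.95,0.04,0],[0,0,0]],
    [0,[-0.95,0.04,0],[0,0,0]],
    [0,[-0.95,0,0.7],[0,0,0]],
    [0,[0,0,0.7],[0,0,0]],
    [0,[0,0,0],[0,0,0]],
    [0,[0,0,0],[0,0,0]]
  ]
}}

```text
t: 4.5
tcp_pos: [0.5815, 0.2112, 0.184]
eef_rot: [-0.001, -0.631, 0.776, -0.0]
force: [-0.5, 0.3, -0.7]
width: 1.002
finger_force: 0.0
```

```bash
cat >> h.py <<'E'
def discs(d,lo=110,s=45):
    hsv=cv2.cvtColor(d["img"],cv2.COLOR_RGB2HSV); m=((hsv[...,2]>lo)&(hsv[...,1]<s)).astype(np.uint8)
    m=cv2.morphologyEx(m,cv2.MORPH_OPEN,np.ones((5,5))); cs,_=cv2.findContours(m,0,1)
    return [(cv2.contourArea(c),cv2.fitEllipse(cv2.convexHull(c))) for c in cs if cv2.contourArea(c)>300]
E
python3 - <<'E'
from h import *
d=cam("wrist"); print(env.sense()["tcp_pos"])
cv2.imwrite("pics/w2.png",d["img"][:,:,::-1]); print("expected",proj(d,(.5887,.2463,.016)))
for A,e in discs(d): print(A,e,onz(d,*e[0],.016))
E
```

```text
[0.58233783 0.2113463  0.18535852]
expected [258.37421019 200.61994993]
1174.0 ((210.6522674560547, 381.2161865234375), (10.487692832946777, 260.5274658203125), 90.29462432861328) [0.70549522 0.48836216 0.016     ]
4151.5 ((172.87637329101562, 321.70947265625), (51.01462173461914, 143.73146057128906), 93.26146697998047) [0.72782059 0.3835281  0.016     ]
3104.0 ((361.3478088378906, 289.2604675292969), (80.34717559814453, 129.74595642089844), 93.77214813232422) [0.48923631 0.38435146 0.016     ]
1569.5 ((380.8987731933594, 248.96844482421875), (40.42421340942383, 61.41624450683594), 133.8829345703125) [0.46099589 0.33414348 0.016     ]
784.0 ((490.38690185546875, 216.76580810546875), (27.883270263671875, 42.37847137451172), 8.025873184204102) [0.33642009 0.31865261 0.016     ]
1522.0 ((257.3753356933594, 196.94003295898438), (44.06640625, 45.42117691040039), 171.4956817626953) [0.58889757 0.241847   0.016     ]
1943.0 ((365.46649169921875, 118.57677459716797), (50.63618850708008, 58.54293441772461), 49.851444244384766) [0.46317708 0.18133697 0.016     ]
10217.5 ((-1546.9722900390625, -11.221672058105469), (309.8860778808594, 3522.00390625), 0.0) [ 2.15141303 -0.28814812  0.016     ]
1024.5 ((237.8287811279297, 2.8016481399536133), (9.866826057434082, 192.11236572265625), 89.78899383544922) [0.56763229 0.05264181 0.016     ]
23760.5 ((73.33963012695312, 132.94374084472656), (233.43077087402344, 304.23297119140625), 165.66830444335938) [0.76124581 0.13419421 0.016     ]
```

View pics/w2.png

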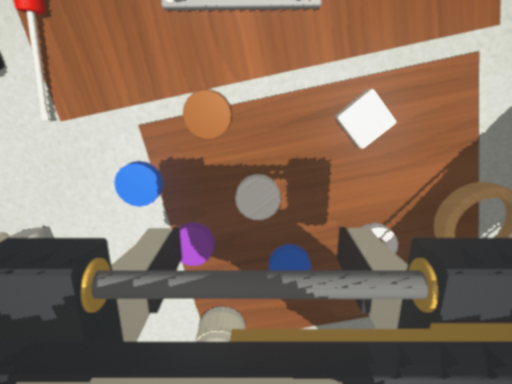

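The wrist view shows the pale solid disc at (257,197), alone in the hand's shadow. Purple is at (196,243), blue (290,262), brown (207,114), square (367,119). I'll centre on it and descend partway, then re-measure.

{"fn": "send_rows", "kwargs": {
  "moves": [
    [0,[-0.55,0,0],[0,0,0]],
    [0,[-0.55,0,0],[0,0,0]],
    [0,[0,0,0.9],[0,0,0]],
    [0,[0,0,0.9],[0,0,0]],
    [0,[0,0,0.9],[0,0,0]],
    [0,[0,0,0.9],[0,0,0]],
    [0,[0,0,0.9],[0,0,0]],
    [0,[0,0,0],[0,0,0]],
    [0,[0,0,0],[0,0,0]]
  ]
}}

```text
t: 5.3
tcp_pos: [0.5891, 0.2449, 0.0495]
eef_rot: [-0.001, -0.631, 0.776, -0.0]
force: [0.6, 0.2, 0.9]
width: 0.996
finger_force: 0.0
```

Run:
```python
from h import *
d=cam("wrist"); print(env.sense()["tcp_pos"])
cv2.imwrite("pics/w3.png",d["img"][:,:,::-1]); print("expected",proj(d,(.5888,.2425,.016)))
for A,e in discs(d,90): print(A,e,onz(d,*e[0],.016))
```

```text
[0.5900994  0.24558459 0.05103442]
expected [257.79469286 215.30833951]
1187.0 ((210.64337158203125, 381.2100830078125), (10.661271095275879, 262.1277160644531), 90.28392791748047) [0.65505624 0.37512296 0.016     ]
1145.5 ((133.38453674316406, 317.1759033203125), (36.30743408203125, 59.035560607910156), 170.93247985839844) [0.69572843 0.30350526 0.016     ]
3747.5 ((352.7990417480469, 284.7440490722656), (83.19354248046875, 151.07632446289062), 100.01704406738281) [0.53330522 0.3086548  0.016     ]
1148.5 ((378.88201904296875, 255.10948181152344), (29.241348266601562, 74.5462417602539), 135.36898803710938) [0.51291936 0.28855866 0.016     ]
4207.0 ((258.032958984375, 214.02706909179688), (73.97986602783203, 74.37545013427734), 94.3041000366211) [0.58845864 0.2416365  0.016     ]
12547.0 ((83.0079345703125, 157.7638397216797), (230.0791473388672, 245.0182342529297), 177.78125) [0.68788246 0.1822893  0.016     ]
6656.0 ((446.1717224121094, 78.69219970703125), (89.03355407714844, 116.1610336303711), 50.02699661254883) [0.46429698 0.18098402 0.016     ]
6440.0 ((305.136962890625, 17.498687744140625), (40.79430389404297, 360.1065368652344), 78.37519836425781) [0.53934304 0.13294821 0.016     ]
```

View pics/w3.png

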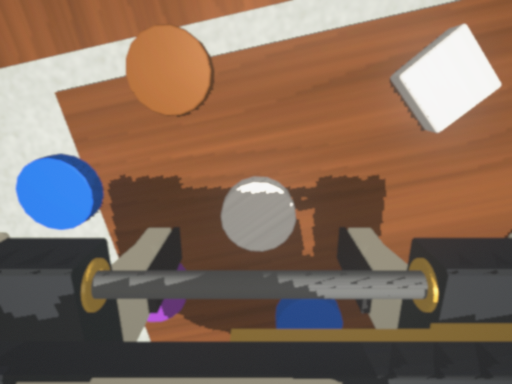

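The disc is at (258,214), giving (0.5886, 0.2417), consistent with the previous view. Now grasp low.

{"fn": "send_rows", "kwargs": {
  "moves": [
    [0,[0.1,0,0.3],[0,0,0]],
    [0,[0,0,0.55],[0,0,0]],
    [0,[0,0,0.5],[0,0,0]],
    [0,[0,0,0],[0,0,0]],
    [1,[0,0,0],[0,0,0]],
    [1,[0,0,0],[0,0,0]],
    [1,[0,0,0],[0,0,0]],
    [1,[0,0,0],[0,0,0]],
    [1,[0,0,0],[0,0,0]],
    [1,[0,0,0],[0,0,0]],
    [1,[0,0,0],[0,0,0]],
    [1,[0,0,0],[0,0,0]]
  ],
  "newtons": 20
}}

```text
t: 6.35
tcp_pos: [0.5886, 0.2421, 0.0095]
eef_rot: [0.0, -0.631, 0.776, -0.0]
force: [-0.8, -0.1, 2.8]
width: 0.564
finger_force: 20.0
```

{"fn": "send_rows", "kwargs": {
  "moves": [
    [1,[0,0,0],[0,0,0]],
    [1,[0,0,0],[0,0,0]],
    [1,[0,0,0],[0,0,0]]
  ]
}}

```text
t: 6.6
tcp_pos: [0.5886, 0.2421, 0.0094]
eef_rot: [0.0, -0.631, 0.776, -0.0]
force: [-1.9, -0.3, 5.6]
width: 0.561
finger_force: 20.0
```

{"fn": "send_rows", "kwargs": {
  "moves": [
    [1,[0,0,-0.5],[0,0,0]],
    [1,[0,0,-0.8],[0,0,0]],
    [1,[0,0,-0.9],[0,0,0]],
    [1,[0,0,-0.8],[0,0,0]],
    [1,[0,0,0],[0,0,0]],
    [1,[0,0,0],[0,0,0]]
  ]
}}

```text
t: 7.1
tcp_pos: [0.5891, 0.2425, 0.1004]
eef_rot: [0.001, -0.631, 0.776, 0.0]
force: [-0.4, 0.2, -1.1]
width: 0.559
finger_force: 20.0
```

Run:
```python
from h import *
ps=[];es=[]
for i in range(3):
    d=cam("wrist"); s=env.sense(); ps.append(s["tcp_pos"])
    c=[e for A,e in discs(d,90) if A>1500 and abs(e[0][0]-258)<30 and abs(e[0][1]-235)<40]; es+=c
p=np.mean(ps,0); print(p,s["width"],es)
Rt=rot(s["eef_rot"]).as_matrix()
for e in es: print((Rt.T@(onz(d,*e[0],p[2]+.0065)-p))*1000)
print(proj(d,p+[0,0,.0065]))
cv2.imwrite("pics/w4.png",d["img"][:,:,::-1])
```

```text
[0.58785619 0.24166869 0.09826579] 0.5602032303110426 [((259.1941223144531, 246.2177276611328), (90.78213500976562, 92.87821960449219), 1.303543210029602), ((259.1729736328125, 246.29672241210938), (90.82463836669922, 93.0767593383789), 5.637537956237793), ((259.1916809082031, 246.30809020996094), (90.8245849609375, 92.98309326171875), 7.6429595947265625)]
[ 1.17326869  0.82999891 -6.4969835 ]
[ 1.12552874  0.81855558 -6.49706949]
[ 1.11865895  0.8286952  -6.49706213]
[257.68475758 248.14017168]
```

View pics/w4.png

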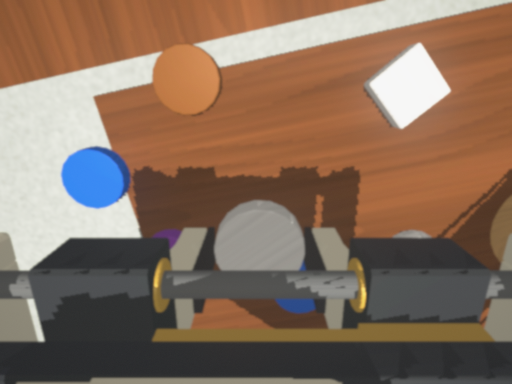

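The disc is held centred at (259,246), offset about 1 mm. I'll carry it to just beyond the block so the recess stays visible, then re-measure.

{"fn": "send_rows", "kwargs": {
  "moves": [
    [1,[0.5,0,-0.2],[0,0,0]],
    [1,[0.9,-0.1,-0.2],[0,0,0]],
    [1,[1,-0.1,0],[0,0,0]],
    [1,[1,-0.1,0],[0,0,0]],
    [1,[1,-0.1,0],[0,0,0]],
    [1,[1,-0.1,0],[0,0,0]],
    [1,[1,0,0],[0,0,0]],
    [1,[0.45,0,0],[0,0,0]],
    [1,[0,0,0],[0,0,0]],
    [1,[0,0,0],[0,0,0]],
    [1,[0,0,0],[0,0,0]]
  ]
}}

```text
t: 8.17
tcp_pos: [0.5614, 0.0379, 0.1108]
eef_rot: [-0.0, -0.631, 0.776, 0.0]
force: [-1.0, 0.5, 0.6]
width: 0.561
finger_force: 20.0
```

Run:
```python
from h import *
ps=[]
for i in range(4): d=cam("wrist"); ps.append(env.sense()["tcp_pos"])
p=np.mean(ps,0); d["o"]=d["o"]  # single pose
print(p, np.std(ps,0)); np.savez("w5.npz",p=p,q=env.sense()["eef_rot"],**{k:d[k] for k in("img","o","M","f","cx","cy")})
print([proj(d,w).round(0) for w in ((.552,-.0118,.024),)])
cv2.imwrite("pics/w5.png",cv2.resize(d["img"][40:300,120:400,::-1],None,fx=2.2,fy=2.2,interpolation=cv2.INTER_CUBIC))
```

```text
[0.56146933 0.03848199 0.11084384] [1.53669120e-05 1.14716334e-04 1.18511183e-05]
[array([257., 131.])]
```

View pics/w5.png

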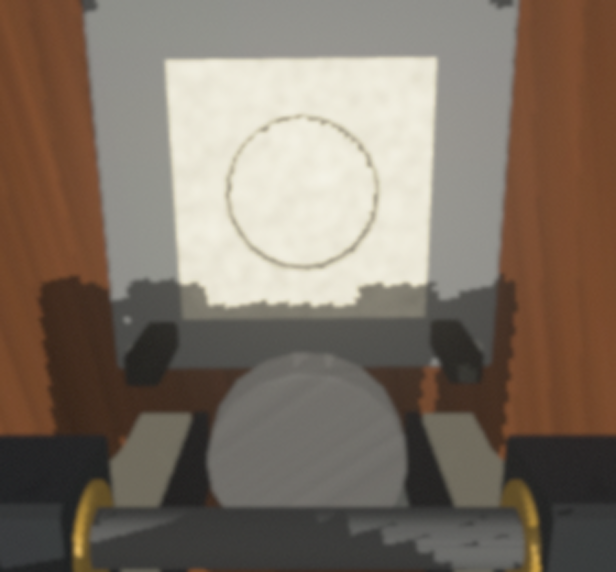

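The crop shows the recess ring clearly at about (302,191) and the full block outline, with the held disc at (307,450). Next I fit both.

Run:
```python
from h import *
z=np.load("w5.npz"); d={k:z[k] for k in z.files}; g=d["img"].astype(int).sum(2)/3; p=d["p"]; Rt=rot(d["q"]).as_matrix()
# recess ring: darkest pixel along radial rays from approx centre
c0=np.array([257.3,126.8]); P=[]
for t in np.radians(np.arange(0,360,4)):
    r=np.arange(29,40,.25); q=c0+np.outer(r,[np.cos(t),np.sin(t)])
    v=cv2.remap(g.astype(np.float32),q[:,:1].astype(np.float32),q[:,1:].astype(np.float32),1)[:,0]
    w=np.clip(v.max()-v-15,0,None); 
    if w.sum()>20: P.append(c0+(r*w).sum()/w.sum()*np.array([np.cos(t),np.sin(t)]))
e=cv2.fitEllipse(np.float32(P)); print(len(P),e)
for zz in (.024,.017): print("ring",zz,onz(d,*e[0],zz))
X=np.array([onz(d,*q,.024) for q in P])[:,:2]
A=np.c_[2*X,np.ones(len(X))]; s=np.linalg.lstsq(A,(X**2).sum(1),rcond=None)[0]; print("circle",s[:2],"diam",2*np.sqrt(s[2]+s[0]**2+s[1]**2))
# block corners
C=np.array([(165,60),(437,57),(428,318),(182,320)])/2.2+[120,40]-.3
W=np.array([onz(d,*q,.024) for q in C]); print("block",W.mean(0),[np.linalg.norm(W[i]-W[i-1]).round(4) for i in range(4)])
v=W[0]-W[1]; u=W[0]-W[3]; print("yaw",np.degrees(np.arctan2(v[1],v[0])),np.degrees(np.arctan2(-u[1],-u[0]))-90)
print("tool y ang",np.degrees(np.arctan2(Rt[1,1],Rt[0,1])))
well=np.r_[s[:2],0]; disc=p+Rt@[.0011,.0008,0]
print("well in tool wrt TCP mm",(Rt.T@(well-p))*1000,"move of disc",(Rt.T@(well-disc))[:2]*1000)
```

```text
90 ((256.9118957519531, 126.92330169677734), (67.45500946044922, 68.30461883544922), 158.48248291015625)
ring 0.024 [ 0.55156854 -0.01456207  0.024     ]
ring 0.017 [ 0.55178494 -0.01377175  0.017     ]
circle [ 0.55173921 -0.0137264 ] diam 0.05233756933134946
block [ 0.55146899 -0.01303775  0.024     ] [np.float64(0.0907), np.float64(0.0906), np.float64(0.0908), np.float64(0.0917)]
yaw -11.084022338666129 -11.228545263817807
tool y ang 168.32810815437514
well in tool wrt TCP mm [ 53.08475614  -1.05236671 110.84966842] move of disc [51.98475614 -1.85236671]
```

{"fn": "send_rows", "kwargs": {
  "moves": [
    [1,[0.6,-0.053,0],[0,0,0]],
    [1,[0.7,0,0],[0,0,0]],
    [1,[0.427,0,0],[0,0,0]],
    [1,[0,0,0.5],[0,0,0]],
    [1,[0,0,0.8],[0,0,0]],
    [1,[0,0,0.7],[0,0,0]],
    [1,[0,0,0.35],[0,0,0]],
    [1,[0,0,0],[0,0,0]],
    [1,[0,0,0],[0,0,0]]
  ]
}}

```text
t: 9.12
tcp_pos: [0.5524, -0.0132, 0.0405]
eef_rot: [-0.001, -0.631, 0.776, 0.0]
force: [1.0, -0.2, -1.1]
width: 0.56
finger_force: 20.0
```

Run:
```python
from h import *
d=cam("wrist"); d=cam("wrist"); s=env.sense(); p=s["tcp_pos"]; Rt=rot(s["eef_rot"]).as_matrix(); print(p,s["force"])
w=np.array([.5516,-.0134,.024]); print((Rt.T@(w-p))*1000)
g=d["img"]; print([proj(d,w)]); np.savez("w6.npz",p=p,q=s["eef_rot"],**{k:d[k] for k in("img","o","M","f","cx","cy")})
cv2.imwrite("pics/w6.png",cv2.resize(g[100:300,130:390,::-1],None,fx=3,fy=3,interpolation=cv2.INTER_CUBIC))
```

```text
[ 0.55327771 -0.01296645  0.04164722] [ 0.57836689 -0.46399641 -0.65490914]
[ 0.77413983  1.58069554 17.64452515]
[array([260.15639428, 228.15739865])]
```

View pics/w6.png

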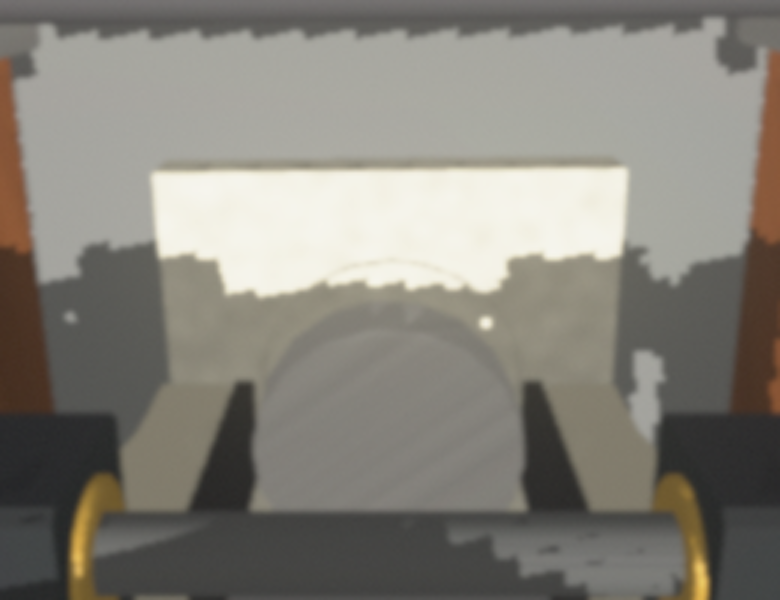

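The crop shows the disc over the recess. The block's rear edge is at crop row 169, the side edges at row 390 are at columns 169 and 612, the disc's top rim is at row 328, and the ring is visible at (392,262).

Run:
```python
from h import *
z=np.load("w6.npz"); d={k:z[k] for k in z.files}; p=d["p"]; Rt=rot(d["q"]).as_matrix()
f=lambda c,r,zz:(Rt.T@(onz(d,130+c/3-.33,100+r/3-.33,zz)-p))[:2]*1000
print("block edge x-45:",f(390,170,.024)[0]-45,"ring x-26.5",f(392,262,.024)[0]-26.5,"L/R",(f(169,390,.024)[1]+f(612,390,.024)[1])/2)
zt=.0405+.0065
print("disc top x-25",f(389,328,zt)[0]-25,"bottom rim x-25",f(389,303,zt-.016)[0]-25,"L/R",(f(253,430,zt)[1]+f(525,430,zt)[1])/2, f(525,430,zt)[1]-f(253,430,zt)[1])
```

```text
block edge x-45: 0.6982086607741991 ring x-26.5 0.8174013342573261 L/R 1.365328648201153
disc top x-25 -2.5229344887411145 bottom rim x-25 -3.701104972197683 L/R 1.0514557420291215 49.25290001642517
```

Run:
```python
from h import *
from scipy.optimize import least_squares
for nm in ("w6","w5"):
    z=np.load(nm+".npz"); d={k:z[k] for k in z.files}; p=d["p"]; Rt=rot(d["q"]).as_matrix()
    g=cv2.GaussianBlur(d["img"],(3,3),0).astype(int).sum(2)//3
    print(nm,p,"col259 rows190-225",g[190:226,259])
    for dz in (.0065,-.0095):
        for xo in (1,-3): print(dz,xo,"rim row",proj(d,p+Rt@[xo/1000+.025,.001,-dz])[1].round(1), end=" | ")
    print()
```

```text
w6 [ 0.55327771 -0.01296645  0.04164722] col259 rows190-225 [240 239 237 227 201 169 150 145 144 141 138 132 128 126 126 126 126 127
 128 130 133 134 133 131 130 129 129 130 131 132 132 132 132 131 131 130]
0.0065 1 rim row 203.5 | 0.0065 -3 rim row 210.7 | -0.0095 1 rim row 193.5 | -0.0095 -3 rim row 200.2 | 
w5 [0.56146933 0.03848199 0.11084384] col259 rows190-225 [ 84  83  83  83  83  83  82  82  83  88  97 104 107 106 104 104 104 105
 106 109 111 112 111 109 108 108 109 110 111 112 111 111 111 110 110 110]
0.0065 1 rim row 202.8 | 0.0065 -3 rim row 210.0 | -0.0095 1 rim row 193.0 | -0.0095 -3 rim row 199.6 |
```

The band at rows 201–210 is the disc's side wall. So the disc sits at x ≈ −3.1 mm in the hand, and needs about +3.9 mm in x and +0.3 mm in y to centre over the recess.

{"fn": "send_rows", "kwargs": {
  "moves": [
    [1,[0.128,0.01,0],[0,0,0]],
    [1,[0,0,0.1],[0,0,0]],
    [1,[0,0,0.1],[0,0,0]],
    [1,[0,0,0.08],[0,0,0]],
    [1,[0,0,0.05],[0,0,0]],
    [1,[0,0,0.05],[0,0,0]],
    [1,[0,0,0],[0,0,0]],
    [1,[0,0,0],[0,0,0]]
  ]
}}

```text
t: 9.88
tcp_pos: [0.5513, -0.017, 0.029]
eef_rot: [-0.0, -0.631, 0.776, 0.0]
force: [-0.3, 0.5, -1.5]
width: 0.559
finger_force: 20.0
```

{"fn": "send_rows", "kwargs": {
  "moves": [
    [1,[0,0,0.04],[0,0,0]],
    [1,[0,0,0.04],[0,0,0]],
    [1,[0,0,0.02],[0,0,0]],
    [1,[0,0,0],[0,0,0]]
  ]
}}

```text
t: 10.22
tcp_pos: [0.5512, -0.017, 0.0264]
eef_rot: [-0.0, -0.631, 0.776, -0.0]
force: [-2.0, 0.1, 3.8]
width: 0.558
finger_force: 20.0
```

{"fn": "send_rows", "kwargs": {
  "moves": [
    [0,[0,0,0],[0,0,0]],
    [0,[0,0,0],[0,0,0]],
    [0,[0,0,0],[0,0,0]],
    [0,[0,0,0],[0,0,0]],
    [0,[0,0,-0.3],[0,0,0]],
    [0,[0,0,-0.8],[0,0,0]],
    [0,[0,0,-0.8],[0,0,0]],
    [0,[-0.8,0,-0.8],[0,0,0]],
    [0,[-0.8,0,-0.2],[0,0,0]],
    [0,[0,0,0],[0,0,0]],
    [0,[0,0,0],[0,0,0]]
  ]
}}

```text
t: 11.13
tcp_pos: [0.5616, 0.0311, 0.1145]
eef_rot: [0.001, -0.632, 0.775, -0.0]
force: [-0.2, -0.1, -0.0]
width: 1.002
finger_force: 0.0
```

Run:
```python
from h import *
d=cam("wrist"); d=cam("wrist"); s=env.sense(); p=s["tcp_pos"]; print(p)
b=cam("side")
i1=cv2.resize(d["img"][50:230,160:360,::-1],None,fx=2.6,fy=2.6,interpolation=cv2.INTER_CUBIC)
i2=cv2.resize(b["img"][120:225,210:310,::-1],None,fx=2.6,fy=2.6,interpolation=cv2.INTER_CUBIC)
o=np.zeros((i1.shape[0],800,3),np.uint8); o[:,:i1.shape[1]]=i1; o[:i2.shape[0],i1.shape[1]:i1.shape[1]+i2.shape[1]]=i2
cv2.imwrite("pics/w7.png",o)
for A,e in discs(d,120): 
    if A<12000 and A>1500: print(A,e,onz(d,*e[0],.033))
print("rims if seated", [proj(d,np.array([.5516,-.0134,zz])+[.025*c*.2*-1,.025*c*-.98,0]).round(1) for zz in (.033,.024,.040) for c in (1,-1)])
```

```text
[0.56049785 0.02979474 0.11313812]
1924.0 ((253.95713806152344, 3.9564712047576904), (14.83829116821289, 241.1952667236328), 89.71305084228516) [ 0.53597684 -0.10429133  0.033     ]
rims if seated [array([258.5, 106.5]), array([258.7, 171.8]), array([258.5, 105.8]), array([258.7, 169. ]), array([258.5, 107. ]), array([258.7, 174.2])]
```

View pics/w7.png

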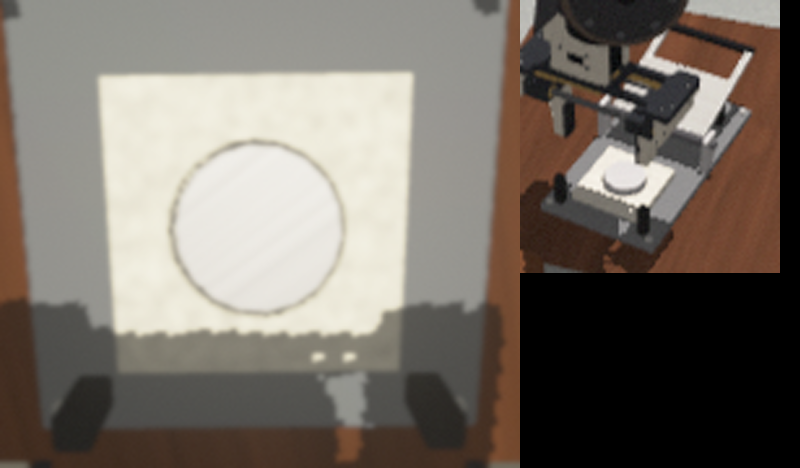

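The disc sits concentric in the recess at crop (257,227) with an even gap all round, and the side view shows it flat. Now to the flap: raise, move over the bar, and turn 90° with the jaw narrowed.

{"fn": "send_rows", "kwargs": {
  "moves": [
    [0,[0,0,-0.9],[0,0,0]],
    [0,[0.9,0,-0.8],[0,0,0]],
    [0,[0.9,0,0],[0,0,0]],
    [0,[0.9,0,0],[0,0,0]],
    [0,[0.9,0,0],[0,0,0]],
    [0,[0.9,0,0],[0,0,0]],
    [0,[0.9,0,0],[0,0,0]],
    [0,[0.9,0,0],[0,0,0]],
    [0,[0.9,0,0],[0,0,0]],
    [0,[0.9,0,0],[0,0,0]],
    [0,[0.9,0,0],[0,0,0]]
  ]
}}

```text
t: 12.2
tcp_pos: [0.5048, -0.2362, 0.1636]
eef_rot: [-0.0, -0.631, 0.776, 0.0]
force: [-0.2, -0.6, 0.5]
width: 1.002
finger_force: 0.0
```

{"fn": "send_rows", "kwargs": {
  "moves": [
    [0.55,[0,0,0],[0,0,0.1154]],
    [0.55,[0,0,0],[0,0,0.1154]],
    [0.55,[0,0,0],[0,0,0.1154]],
    [0.55,[0,0,0],[0,0,0.1154]],
    [0.55,[0,0,0],[0,0,0.1154]],
    [0.55,[0,0,0],[0,0,0.1154]],
    [0.55,[0,0,0],[0,0,0.1154]],
    [0.55,[0,0,0],[0,0,0.1154]],
    [0.55,[0,0,0],[0,0,0.1154]],
    [0.55,[0,0,0],[0,0,0.1154]],
    [0.55,[0,0,0],[0,0,0.1154]],
    [0.55,[0,0,0],[0,0,0.1154]]
  ]
}}

```text
t: 13.2
tcp_pos: [0.5051, -0.2349, 0.1635]
eef_rot: [-0.001, 0.046, 0.999, 0.0]
force: [0.1, 0.8, 0.1]
width: 0.452
finger_force: 0.0
```

{"fn": "send_rows", "kwargs": {
  "moves": [
    [0.55,[0,0,0],[0,0,0.1154]],
    [0.55,[0,0,0],[0,0,0]],
    [0.55,[0,0,0],[0,0,0]]
  ]
}}

```text
t: 13.45
tcp_pos: [0.5054, -0.2348, 0.1637]
eef_rot: [-0.001, 0.101, 0.995, 0.0]
force: [0.1, 0.4, 0.0]
width: 0.45
finger_force: 0.0
```

Run:
```python
from h import *
d=cam("wrist"); s=env.sense(); d=cam("wrist"); p=s["tcp_pos"]; print(p,s["joint_pos"].round(2),s["width"]); Rt=rot(s["eef_rot"]).as_matrix(); print(Rt.round(3))
np.savez("w8.npz",p=p,q=s["eef_rot"],**{k:d[k] for k in("img","o","M","f","cx","cy")})
c=np.array([.5068,-.2342,.087]);x=np.array([.98,-.199,0]); print([proj(d,c+x*k).round(0) for k in (-.053,0,.053)])
cv2.imwrite("pics/w8.png",cv2.resize(d["img"][:,:,::-1],None,fx=1.5,fy=1.5,interpolation=cv2.INTER_CUBIC))
```

```text
[ 0.50558516 -0.23472872  0.16380731] [-0.08  0.22 -0.34  0.   -1.02 -1.69] 0.4477816743350873
[[-0.98   0.2   -0.001]
 [ 0.2    0.98   0.   ]
 [ 0.001 -0.    -1.   ]]
[array([260., 132.]), array([260., 199.]), array([260., 257.])]
```

View pics/w8.png

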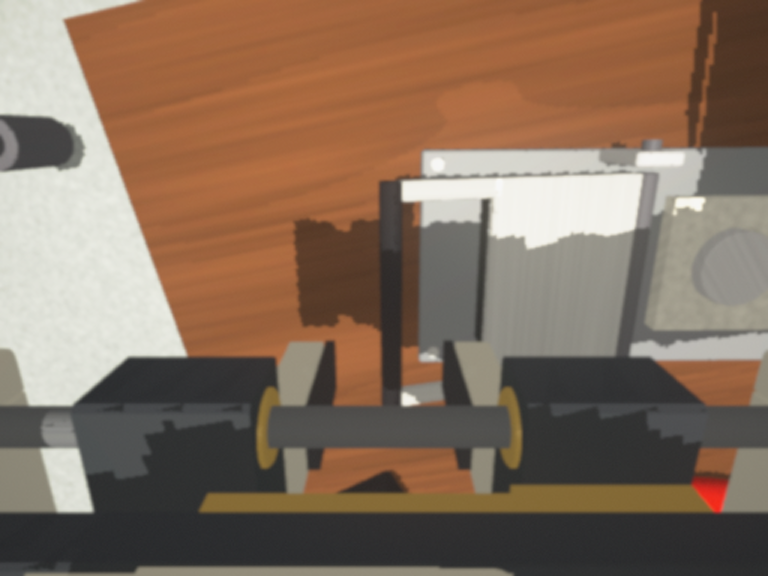

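The wrist view shows the bar vertical at column 390, centred between the fingertips (335 and 445), and the plate edge at 485, clear of the inner finger. Descend and grasp.

{"fn": "send_rows", "kwargs": {
  "moves": [
    [0.55,[0,0,0.8],[0,0,0]],
    [0.55,[0,0,0.8],[0,0,0]],
    [0.55,[0,0,0.8],[0,0,0]],
    [0.55,[0,0,0.5],[0,0,0]],
    [0.55,[0,0,0.28],[0,0,0]],
    [0.55,[0,0,0],[0,0,0]],
    [1,[0,0,0],[0,0,0]],
    [1,[0,0,0],[0,0,0]],
    [1,[0,0,0],[0,0,0]],
    [1,[0,0,0],[0,0,0]],
    [1,[0,0,0],[0,0,0]],
    [1,[0,0,0],[0,0,0]]
  ],
  "newtons": 20
}}

```text
t: 14.55
tcp_pos: [0.5067, -0.234, 0.0695]
eef_rot: [0.001, 0.102, 0.995, 0.0]
force: [-0.4, 4.7, 4.6]
width: 0.128
finger_force: 20.0
```

{"fn": "send_rows", "kwargs": {
  "moves": [
    [1,[0,0,0],[0,0,0]],
    [1,[0,0,0],[0,0,0]]
  ]
}}

```text
t: 14.72
tcp_pos: [0.5067, -0.234, 0.0695]
eef_rot: [0.001, 0.102, 0.995, 0.0]
force: [-0.4, 5.8, 5.8]
width: 0.129
finger_force: 20.0
```

Run:
```python
from h import *
s=env.sense(); print(s["tcp_pos"],s["width"]*88,s["force"],s["finger_force"])
f=np.linspace(.25,np.pi/2,37); y=-150*np.cos(f); z=150*np.sin(f)
o=np.c_[np.diff(y),-np.diff(z)]/30
for i in range(0,36,12): print(o[i:i+12].round(3).tolist())
```

```text
[ 0.50668555 -0.23402454  0.06949616] 11.390309306146097 [-0.39231051  5.8210856   5.82028306] 19.99864250421524
[[0.049, -0.177], [0.055, -0.175], [0.061, -0.173], [0.068, -0.17], [0.074, -0.168], [0.08, -0.165], [0.086, -0.162], [0.092, -0.159], [0.098, -0.155], [0.103, -0.152], [0.109, -0.148], [0.114, -0.144]]
[[0.119, -0.139], [0.124, -0.135], [0.129, -0.13], [0.134, -0.125], [0.138, -0.12], [0.143, -0.115], [0.147, -0.11], [0.151, -0.104], [0.155, -0.099], [0.158, -0.093], [0.161, -0.087], [0.164, -0.081]]
[[0.167, -0.075], [0.17, -0.069], [0.172, -0.063], [0.175, -0.056], [0.177, -0.05], [0.178, -0.043], [0.18, -0.037], [0.181, -0.03], [0.182, -0.023], [0.183, -0.017], [0.183, -0.01], [0.183, -0.003]]
```

{"fn": "send_rows", "kwargs": {
  "moves": [
    [1,[0,0.049,-0.177],[0,0,0]],
    [1,[0,0.055,-0.175],[0,0,0]],
    [1,[0,0.061,-0.173],[0,0,0]],
    [1,[0,0.068,-0.17],[0,0,0]],
    [1,[0,0.074,-0.168],[0,0,0]],
    [1,[0,0.08,-0.165],[0,0,0]],
    [1,[0,0.086,-0.162],[0,0,0]],
    [1,[0,0.092,-0.159],[0,0,0]],
    [1,[0,0.098,-0.155],[0,0,0]],
    [1,[0,0.103,-0.152],[0,0,0]],
    [1,[0,0.109,-0.148],[0,0,0]],
    [1,[0,0.114,-0.144],[0,0,0]]
  ]
}}

```text
t: 15.72
tcp_pos: [0.5121, -0.2062, 0.1284]
eef_rot: [0.0, 0.102, 0.995, -0.001]
force: [-0.5, -6.8, 2.2]
width: 0.128
finger_force: 20.0
```

{"fn": "send_rows", "kwargs": {
  "moves": [
    [1,[0,0.119,-0.139],[0,0,0]],
    [1,[0,0.124,-0.135],[0,0,0]],
    [1,[0,0.129,-0.13],[0,0,0]],
    [1,[0,0.134,-0.125],[0,0,0]],
    [1,[0,0.138,-0.12],[0,0,0]],
    [1,[0,0.143,-0.115],[0,0,0]],
    [1,[0,0.147,-0.11],[0,0,0]],
    [1,[0,0.151,-0.104],[0,0,0]],
    [1,[0,0.155,-0.099],[0,0,0]],
    [1,[0,0.158,-0.093],[0,0,0]],
    [1,[0,0.161,-0.087],[0,0,0]],
    [1,[0,0.164,-0.081],[0,0,0]]
  ]
}}

```text
t: 16.72
tcp_pos: [0.5222, -0.1556, 0.169]
eef_rot: [-0.0, 0.102, 0.995, -0.001]
force: [-1.1, -4.9, 7.8]
width: 0.13
finger_force: 20.0
```

{"fn": "send_rows", "kwargs": {
  "moves": [
    [1,[0,0.167,-0.075],[0,0,0]],
    [1,[0,0.17,-0.069],[0,0,0]],
    [1,[0,0.172,-0.063],[0,0,0]],
    [1,[0,0.175,-0.056],[0,0,0]],
    [1,[0,0.177,-0.05],[0,0,0]],
    [1,[0,0.178,-0.043],[0,0,0]],
    [1,[0,0.15,-0.03],[0,0,0]],
    [1,[0,0.15,-0.02],[0,0,0]],
    [1,[0,0.1,-0.01],[0,0,0]],
    [1,[0,0,0],[0,0,0]],
    [1,[0,0,0],[0,0,0]],
    [1,[0,0,0],[0,0,0]]
  ]
}}

```text
t: 17.72
tcp_pos: [0.5307, -0.1125, 0.1807]
eef_rot: [-0.0, 0.102, 0.995, -0.0]
force: [-3.8, -1.5, 6.6]
width: 0.129
finger_force: 20.0
```

Run:
```python
from h import *
h=np.array([.5357,-.0918]); S=np.array([.199,.980])
ps=[]
for i in range(3):
    env.get_image("wrist"); s=env.sense(); ps.append(s["tcp_pos"])
p=np.mean(ps,0); print(ps,s["force"],s["width"]*88)
print("bar stand y",(p[:2]-h)@S*1000,"z",p[2]+.0188)
```

```text
[array([ 0.53067436, -0.11256136,  0.18067714]), array([ 0.53067511, -0.11257427,  0.18065206]), array([ 0.53067147, -0.11260291,  0.18062421])] [-2.65011778 -1.10621127  6.67180365] 11.366662780061327
bar stand y -21.364166657899222 z 0.19945113726801408
```

{"fn": "send_rows", "kwargs": {
  "moves": [
    [1,[0,0.15,-0.025],[0,0,0]],
    [1,[0,0.15,-0.02],[0,0,0]],
    [1,[0,0.15,-0.01],[0,0,0]],
    [1,[0,0.12,-0.005],[0,0,0]],
    [1,[0,0.08,0],[0,0,0]],
    [1,[0,0.057,0],[0,0,0]],
    [1,[0,0,0],[0,0,0]],
    [1,[0,0,0],[0,0,0]],
    [1,[0,0,0],[0,0,0]],
    [1,[0,0,0],[0,0,0]]
  ]
}}

```text
t: 18.7
tcp_pos: [0.5349, -0.0914, 0.1814]
eef_rot: [-0.001, 0.102, 0.995, -0.0]
force: [-5.1, -0.2, 6.4]
width: 0.128
finger_force: 20.0
```

Run:
```python
from h import *
h=np.array([.5357,-.0918]); S=np.array([.199,.980])
a,b=cam("scene"),cam("side"); s=env.sense(); p=s["tcp_pos"]; print(p,s["force"],s["torque"],s["width"]*88,(p[:2]-h)@S*1000)
X=np.array([.98,-.199,0])
for d in (a,b): print([proj(d,[*(h+k*X[:2]),zz]).round(0) for k in (-.058,.058) for zz in (.05,.2)])
i1=cv2.resize(a["img"][130:250,200:310,::-1],None,fx=3.6,fy=3.6); i2=cv2.resize(b["img"][100:220,200:310,::-1],None,fx=3.6,fy=3.6)
cv2.imwrite("pics/w9.png",np.hstack([i1,i2]))
```

```text
[ 0.53490872 -0.0914231   0.18145898] [-5.31961378 -1.06210103  4.88524657] [-0.10871968  1.85664671  0.05121774] 11.409108429691466 0.2119014847235762
[array([270., 190.]), array([272., 148.]), array([234., 197.]), array([233., 154.])]
[array([278., 173.]), array([280., 134.]), array([246., 162.]), array([245., 123.])]
```

View pics/w9.png

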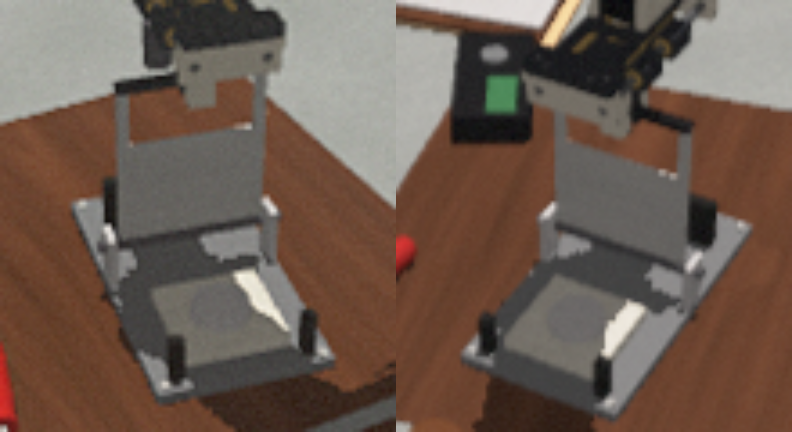

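Both views show the flap upright over the hinge and still pinched at the bar, with the disc in the recess. The TCP is about 0.2 mm from directly over the hinge and the sideways force is near zero, so I'm handing it in.

```bash
python3 -c "
from bench import env
print(env.sign_off())"
```

```text
the job is handed in; nothing more can be done
None
```

The disc is seated in the round recess and released, the flap is held upright at its balance point with the gripper still on the bar, and I handed the job in at about 19 s; no verdict came back.

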